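# Seat a filter plate on the vacuum station

## Task

Get the vacuum station ready to draw through the filter plate. First set the bleed valve half open (lever at 45 degrees); then slide the plate, without lifting it, into the corner of the deck, flush against the back fence and touching the side stop, and hold it there with one firm, steady push that presses it against the fence and down on the gasket at the same time, as one does until the vacuum takes hold. Finish while still holding that push, and leave the other things on the bench where they are.

Things in the scene. Friction and masses are not known exactly. Their poses are not given: they have to be found in the camera images.
- vac_station: bench vacuum station, fixed: white base 190 (x) x 210 (y) mm, 45 mm high, on it a black gasket deck; behind the deck an aluminium fence, then a grey pump housing 77 mm high with a round gauge at its left end (top 105 mm); at the left of the deck a stop block, and outside the base a brass bleed valve. Origin: on the worktop under the station; x from front to fence, y left to stop and valve, z up
- fence: back fence, aluminium bar 8.5 (x) x 170 (y) x 15 mm fixed to the station, 12 mm above the deck's top, inner face at the station's x = +45 mm; origin in the middle of its underside, axes as the station's
- stop_block: side stop, aluminium bar 75 (x) x 12 (y) x 15 mm fixed to the station, 12 mm above the deck's top, inner face at the station's y = +70 mm; origin in the middle of its underside, axes as the station's
- gasket: the black rubber sheet that is the station's deck, 127 x 170 x 3 mm, fixed, its top 48 mm above the worktop, from x -82 to +45 and y -100 to +70 mm in the station's frame; origin 3 mm below the top at the station's x = y = 0, axes as the station's
- corner (a point): point on the deck's top where the inner faces of fence and stop block meet; axes as the station's. The seated plate's plate_corner lies here
- bleed_lever (a joint): opening of the bleed valve, rad: 0 closed (lever points to the station's front, -x), 0.785 half open (45 degrees, front left), 1.571 open (lever points left, +y); grows clockwise from above. A round plate under the lever has long marks at closed, half open and open, short ones every 15 degrees. The lever stays where it is left (friction 0.08 N m); starts at 0 to 0.35
- valve_axis (a point): point on the valve's upright turning axis at the lever's middle height (74 mm above the worktop), at x +10, y +140 mm of the station; below it a pipe along y at 28 mm height ends in a silencer at y +201 mm; axes as the station's
- lever_grip (a point): middle of the lever's black grip, 48 mm from the turning axis, moving with the lever; the grip is a bar 11 mm wide, 16 mm high (from 66 to 82 mm above the worktop) and 46 mm long, free all round
- filter_plate: white 24-well filter plate, loose, 0.13 to 0.21 kg, on the deck 8 to 36 mm short of fence and stop, up to 0.1 rad askew: foot 86 (x) x 128 (y) x 8 mm, on its middle a block 72 x 112 mm, 24 mm high, leaving a ledge 7 to 8 mm wide round it, 8 mm above the deck. Wells too small for a finger. Origin: middle of the underside; x to the fence, y to the stop, z up
- plate_corner (a point): lower corner of the plate's foot that belongs in the corner of fence and stop (x +43, y +64 mm from the plate's middle); axes as the plate's
- timer: bench timer, 62 x 62 x 17 mm, bystander to the right; origin in the middle of its underside
- pot: white specimen pot with lid, 62 mm across and 62 mm high, bystander to the right; origin in the middle of its underside
- slides: small flat slide carton, 34 x 52 x 11 mm, bystander to the left behind; origin in the middle of its underside
There are look-alikes about, which are no part of the job. Leave any yellow look-alike of the filter_plate alone.

How it is judged:
On the way, in this order (a step that is already met when the one before it is completed fails the run):
1. the bleed valve stands half open (45 degrees, within 8) (value of joint bleed_lever between 0.645 and 0.925 rad), for 0.3 s.
2. the plate lies in the corner, within 3 mm of fence and stop (x of plate_corner in the frame of corner above -0.003 m and y of plate_corner in the frame of corner above -0.003 m), for 0.2 s.
At the end, for the whole second after the job is handed in: still pushing: plate on fence over 2 N, plate on gasket over 5 N (weight included), robot on plate over 3 N; plate at rest, flat and square to the fence within 0.03 rad, its corner within 3 mm of fence and stop; bleed valve at 45 degrees within 8 (all of step 1 and all of step 2 and contact force between filter_plate and fence above 2 N and contact force between filter_plate and gasket above 5 N and (contact force between filter_plate and the fingers above 3 N or contact force between filter_plate and the arm above 3 N) and z of plate_corner in the frame of corner between -0.003 and 0.003 m and angle between the x axis of filter_plate and the x axis of vac_station, either way round below 0.03 rad and angle between filter_plate's own z axis and vertical below 0.03 rad and linear speed of filter_plate below 0.01 m/s); the arm keeps its last pose, push and grip.
It fails at once if the plate is lifted or tipped off the deck (z of filter_plate in the frame of corner above 0.012 m or angle between filter_plate's own z axis and vertical above 0.2 rad).
It fails at once if timer, specimen pot or slide carton is pushed away (distance of any of timer, pot, slides from where it was at the start of the episode above 0.02 m).
It also fails if it takes over 54 s, if anything falls off the work surface, if the arm or the gripper's body presses on something with over 40 N, if the wrist force passes 120 N, or if a joint passes its speed limit or range.

## Robot

A 6-joint arm with a two-finger parallel gripper is mounted at the origin on a cart in front of the work surface, level with it; the furniture and walls round the work are solid. World frame = base frame: x ahead of the robot, y to its left, z up, the work surface at z = 0. Lengths are in m, angles in rad, forces in N, time in s.
With the tool pointing down it reaches from about 0.275 to 0.875 m from the base axis. Payload 12.5 kg.
Tool frame: the origin (TCP) lies at the very end of the fingers, on their centre line; the grasp point (between the pads) lies 19 mm behind it; z points along the fingers, y is the line along which they close (so a half turn about z gives the same grasp; the last joint's range is limited). The gripper opens to 85 mm and grips with 20 to 120 N. Pads are 22 mm wide; open, the fingers measure 114 mm over their backs; the gripper's body (76 mm by 85 mm) begins 54 mm behind the grasp point. The pads swing forward as they close: fully open they stand 13 mm farther back than shut.
Start: joints at [-1.259, 0.351, 1.652, -0, 1.139, -0.085], TCP at [0.213, -0.507, 0.231] pointing down, gripper open.
Joint ranges: [-2.75, 2.75], [-0.79, 2.1], [0.01, 2.65], [-1.57, 4.71], [0.07, 3.14], [-2.87, 2.87]. Speed limits (rad/s): [2.22, 2.22, 2.79, 3.14, 3.14, 3.14].

## Interface

Orientations are given as a 3x3 rotation matrix whose columns are the frame's x, y, z axes.
In Python, from bench import manip gives the robot as it stands. Calls block until the motion is done:
- manip.move_ptp(position, orientation): joint-space move of the TCP to a pose.
- manip.move_l(position, attitude=None, max_speed=0.15): straight line of the TCP; attitude=None keeps the orientation; max_speed is the mean speed in m/s.
- manip.move_j(angles): joint-space move.
- manip.set_gripper(opening, effort=None): opening from 0.0 (shut) to 1.0 (fully open); effort is the grip in N (None keeps the last); returns when the fingers have stopped.
- manip.dwell(seconds).
- manip.inverse_kinematics(position, orientation): joint angles nearest the present ones, or None.
- manip.grab_frame(name): name is "scene" or "top" or "wrist"; returns (picture, depth): 420x560x3 uint8, red, green, blue; 420x560 float32, m along the optical axis (not along the pixel's ray), 0 where there is no reading.
- manip.get_calibration(name): a dict with "camera_matrix" (3x3 intrinsics, pixels), "k1" (the pictures are not rectified: a ray, as slopes to the right and down, at radius r is drawn at 1 + k1 r^2 times it, then the intrinsics apply), "R" (3x3) and "t" (3): a world point X has camera coordinates R X + t. Camera axes: x right, y down, z forward; pixel columns grow to the right and rows downward; lengths in m; the calibration is good to about 2 mm. A picture is of the moment at which its call begins: read the wrist's pose just before it. get_calibration takes no time and is no camera call; for the wrist camera it gives the pose at the moment of the call.
A pose or a line that the arm cannot do raises manip.Unreachable and nothing moves.
- manip.sign_off(): hands the job in; it is judged then, once.
Trained networks look in the newest picture that a camera, given by its name, has taken for a name from the list of things; names that differ only in an ending like _2 or _b are one class to them, and where a whole thing is asked for, a point or a joint stands for the part that bears it (a point fixed in the world has none). Each returns a list of dicts, best first, with "confidence" (0 to 1); they miss things now and then, are a little off and sometimes report something else, mostly with a low value. They report only what shows in the picture. A call takes as long as a camera call. They do not tell look-alikes from the thing itself.
- manip.look_for(camera, name): "at" ([x, y, z] in m, in world coordinates, good to about 4 mm: the middle of the surface that is visible of it).
Readings, each from a call of its own:
- manip.current_time(): time.
- manip.current_qpos(): joint angles.
- manip.current_joint_vel(): joint speeds.
- manip.current_joint_torque(): joint torques, N m.
- manip.current_ee_pos(): TCP position.
- manip.current_tcp_rot(): TCP orientation.
- manip.current_force(): force on the tool from outside, world axes, zero at the start.
- manip.current_ft_torque(): the same for the moment, N m.
- manip.current_grip_width(): opening from 0.0 (shut) to 1.0 (fully open).
- manip.current_grip_force(): force on a finger pad.
Only numpy, scipy, OpenCV 4.12 (cv2) and the standard library are available. Lean on these libraries where they do the work, as an engineer would, in place of code of your own. Each camera call takes 0.05 s, during which the arm holds its last target. There are 200 camera calls.

## Working session

There is one attempt and no reset: what is moved stays moved. The work goes in short steps, each a Python script; the robot and the scene stay as the last script left them, time stands still between calls to the robot, and variables do not carry over. Pictures are saved under pics/ and viewed, at most 10 in all, crops included, and the job is handed in when it is done.

```bash
mkdir -p pics; ls; python3 - <<'E'
from bench import manip
import cv2
for c in ("scene","top"):
    p,d=manip.grab_frame(c); cv2.imwrite(f"pics/{c}0.png",p[:,:,::-1])
    for n in ("vac_station","fence","stop_block","gasket","filter_plate","bleed_lever","lever_grip","timer","pot","slides"):
        print(c,n,[( [round(float(v),3) for v in r["at"]],round(r["confidence"],2)) for r in manip.look_for(c,n)][:3])
print(manip.current_time())
E
```

```text
pics
scene vac_station [([0.524, 0.039, 0.049], 0.65)]
scene fence [([0.596, -0.013, 0.059], 0.52)]
scene stop_block []
scene gasket [([0.486, -0.02, 0.048], 0.82)]
scene filter_plate [([0.482, 0.298, 0.021], 0.91), ([0.513, -0.019, 0.067], 0.8)]
scene bleed_lever [([0.519, 0.036, 0.047], 0.68), ([0.497, 0.117, 0.077], 0.42)]
scene lever_grip [([0.495, 0.116, 0.076], 0.49)]
scene timer [([0.493, 0.118, 0.074], 0.21)]
scene pot []
scene slides [([0.605, 0.376, 0.008], 0.5)]
top vac_station [([0.55, -0.011, 0.047], 0.58), ([0.497, 0.117, 0.081], 0.57)]
top fence [([0.593, -0.029, 0.061], 0.76), ([0.551, -0.011, 0.046], 0.18)]
top stop_block [([0.532, -0.483, 0.064], 0.61), ([0.538, 0.053, 0.056], 0.53)]
top gasket [([0.594, -0.032, 0.062], 0.5)]
top filter_plate [([0.526, -0.03, 0.062], 0.76), ([0.49, 0.283, 0.02], 0.65)]
top bleed_lever [([0.501, 0.116, 0.081], 0.69)]
top lever_grip []
top timer [([0.497, -0.354, 0.014], 0.85)]
top pot [([0.534, -0.484, 0.065], 0.63)]
top slides [([0.61, 0.374, 0.018], 0.66), ([0.524, -0.028, 0.064], 0.48)]
1.1
```

View pics/top0.png

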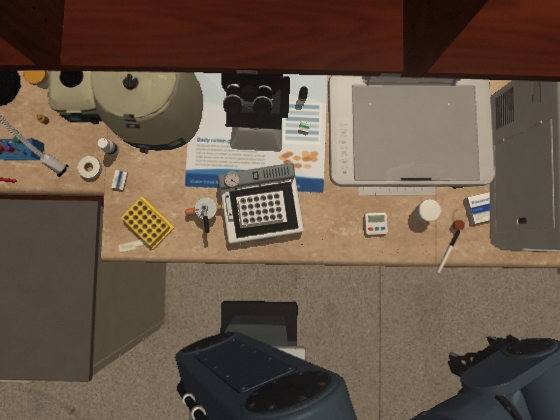

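View pics/scene0.png

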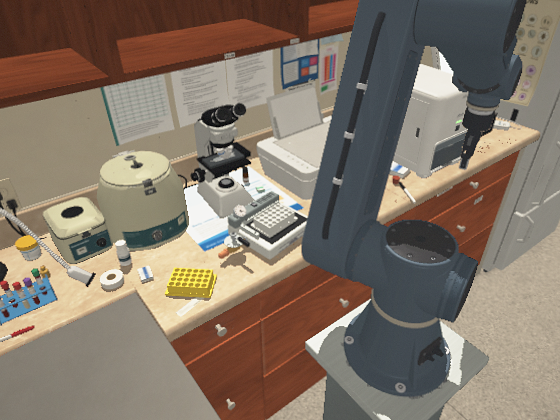

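The top view shows the station at columns 220-302, rows 165-243, turned about +0.15 rad. The lever is at (206,225), the white plate at (262,208), and the yellow look-alike at (147,222). Next is a close look from the wrist.

```bash
python3 - <<'E'
from bench import manip
import cv2,numpy as np
np.set_printoptions(precision=3,suppress=True)
print(manip.current_tcp_rot())
R=np.array([[1,0,0],[0,-1,0],[0,0,-1.]])
for M in (R,R@np.diag([-1,-1,1])):
    print(manip.inverse_kinematics([0.45,0.03,0.36],M))
a=0.15
c=np.array([[np.cos(a),-np.sin(a),0],[np.sin(a),np.cos(a),0],[0,0,1]])
manip.move_ptp([0.45,0.03,0.36],c@R)
k=manip.get_calibration("wrist"); p,d=manip.grab_frame("wrist")
cv2.imwrite("pics/w1.png",p[:,:,::-1]); np.savez("w1.npz",p=p,d=d,K=k["camera_matrix"],k1=k["k1"],R=k["R"],t=k["t"])
print(k["camera_matrix"],k["k1"],k["R"],-k["R"].T@k["t"],manip.current_time(), manip.current_force())
for n in ("vac_station","fence","stop_block","gasket","filter_plate","bleed_lever","lever_grip"):
    print(n,[( [round(float(v),3) for v in r["at"]],round(r["confidence"],2)) for r in manip.look_for("wrist",n)][:3])
E
```

```text
[[ 0.922  0.386 -0.   ]
 [ 0.386 -0.922  0.   ]
 [ 0.    -0.    -1.   ]]
[-0.037  0.053  1.703 -0.     1.386  1.534]
[-0.037  0.053  1.703 -0.     1.386 -1.608]
[[359.213   0.    272.708]
 [  0.    359.213 209.458]
 [  0.      0.      1.   ]] -0.05675948678884752 [[ 0.147 -0.989 -0.   ]
 [-0.944 -0.14   0.299]
 [-0.296 -0.044 -0.954]] [0.527 0.041 0.501] 3.3083 [-0.055  0.719 -0.375]
vac_station [([0.569, -0.004, 0.05], 0.96)]
fence [([0.599, -0.022, 0.06], 0.81)]
stop_block [([0.542, 0.059, 0.058], 0.8), ([0.57, -0.002, 0.05], 0.39)]
gasket [([0.535, -0.051, 0.046], 0.96)]
filter_plate [([0.533, -0.032, 0.071], 0.86), ([0.495, 0.285, 0.023], 0.7)]
bleed_lever [([0.506, 0.113, 0.077], 0.61)]
lever_grip [([0.503, 0.115, 0.081], 0.71)]
```

View pics/w1.png

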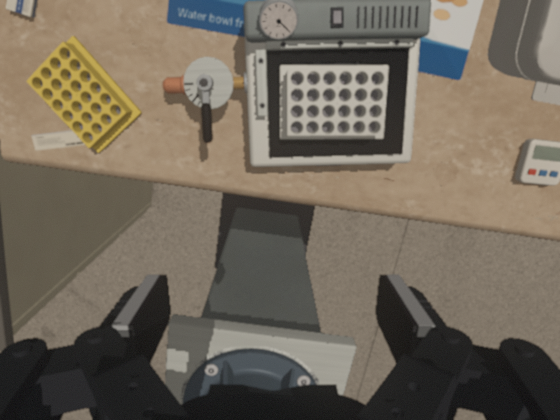

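The wrist view shows the plate block at columns 282-388, rows 66-138, the fence at rows 40-48, the stop at column 262, and the lever from (205,82) to (207,140). The look-alike is separate at (84,95). I'll fit poses from the depth.

```bash
cat > util.py <<'E'
import numpy as np, cv2
np.set_printoptions(precision=4,suppress=True)
def cloud(d,K,k1,R,t):
    v,u=np.mgrid[0:d.shape[0],0:d.shape[1]].astype(float)
    D=np.array([k1,0,0,0,0.])
    n=cv2.undistortPoints(np.stack([u.ravel(),v.ravel()],1)[:,None],K,D)[:,0]
    n=n.reshape(*d.shape,2)
    X=np.dstack([n[...,0]*d,n[...,1]*d,d])
    W=(X-t)@R; W[d<=0]=np.nan
    return W
def rot(a): return np.array([[np.cos(a),-np.sin(a)],[np.sin(a),np.cos(a)]])
E
python3 - <<'E'
from util import *
f=np.load("w1.npz"); W=cloud(f["d"],f["K"],float(f["k1"]),f["R"],f["t"]); p=f["p"].astype(int)
x,y,z=np.moveaxis(W,2,0)
def rect(m,name):
    n,l,s,c=cv2.connectedComponentsWithStats(m.astype(np.uint8))
    i=1+np.argmax(s[1:,4]); P=W[l==i]
    (cx,cy),(w,h),a=cv2.minAreaRect((P[:,:2]*1000).astype(np.float32))
    C=np.cov(P[:,:2].T); e=np.linalg.eigh(C)[1][:,1]; if_=np.arctan2(e[1],e[0])
    print(name,s[i,4],"c",cx,cy,"wh",w,h,"a",np.deg2rad(a),"pca",if_,"z",np.median(P[:,2]))
roi=(x>.4)&(x<.75)&(y>-.16)&(y<.09)
rect(roi&(z>.072)&(z<.088)&(x<.585),"plate")
rect(roi&(z>.068)&(z<.09)&(x>.585),"housing")
rect(roi&(z>.038)&(z<.0535)&(x<.62),"deck/base")
rect((x>.4)&(x<.62)&(y>.09)&(y<.2)&(z>.07)&(z<.09),"lever")
rect((x>.4)&(x<.62)&(y>.09)&(y<.2)&(z>.06)&(z<.09)&(p.sum(2)<150),"grip")
print(np.histogram(z[roi],bins=np.arange(.03,.12,.004)))
# crop
c=cv2.resize(f["p"][20:175,150:430],None,fx=2.8,fy=2.8,interpolation=cv2.INTER_CUBIC); cv2.imwrite("pics/c1.png",c[:,:,::-1])
E
```

```text
plate 3635 c 532.242919921875 -30.91640853881836 wh 72.62364959716797 112.44969940185547 a 0.1520091237667901 pca 1.7258696578992045 z 0.07842659315992806
housing 6412 c 619.7152099609375 -16.4222412109375 wh 40.398441314697266 205.8769073486328 a 0.1551144861111202 pca 1.7607058178391917 z 0.07579252847466836
deck/base 11302 c 532.4194946289062 -30.516983032226562 wh 156.94692993164062 213.16871643066406 a 0.17188094938593204 pca 1.7800505367012733 z 0.045877497505986305
lever 695 c 504.1529235839844 113.80348205566406 wh 75.73825073242188 17.754810333251953 a 0.21699426575111544 pca -2.983888287985916 z 0.07854751657606736
grip 240 c 487.8307800292969 112.72158813476562 wh 40.735496520996094 9.081430435180664 a 0.1321078868623596 pca -2.9968851874823246 z 0.07980034321924048
(array([  77,   74,  714, 5247, 5204,  433, 1570, 3552,  432,  352,  879,
       5923, 2750,  236,  299,  296,  269,   95,    0,    0,    0,    0]), array([0.03 , 0.034, 0.038, 0.042, 0.046, 0.05 , 0.054, 0.058, 0.062,
       0.066, 0.07 , 0.074, 0.078, 0.082, 0.086, 0.09 , 0.094, 0.098,
       0.102, 0.106, 0.11 , 0.114, 0.118]))
```

View pics/c1.png

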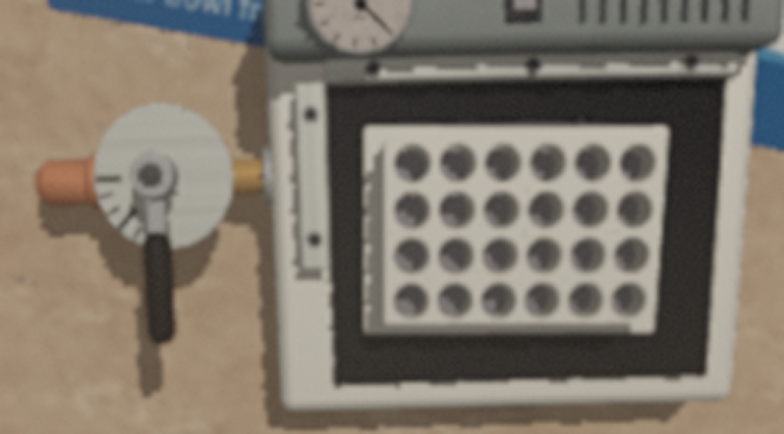

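The crop shows the gasket's corners at about (335,384), (706,374) and (722,82), and the lever almost at closed, pivot (150,175), grip (160,288). I'll fit the station from the deck edges.

```bash
cat > fit.py <<'E'
from util import *
f=np.load("w1.npz"); K,k1,R,t=f["K"],float(f["k1"]),f["R"],f["t"]
def plane(pts,z):
    pts=np.array(pts,float)/2.8+[150,20]-0.32
    n=cv2.undistortPoints(pts[:,None],K,np.array([k1,0,0,0,0]))[:,0]
    r=np.c_[n,np.ones(len(n))]@R; C=-R.T@t
    return (C+r*((z-C[2])/r[:,2])[:,None])[:,:2]
def fit(A,B):
    a,b=A.mean(0),B.mean(0); U,S,V=np.linalg.svd((A-a).T@(B-b)); Q=(U@V).T
    return np.arctan2(Q[1,0],Q[0,0]), b-Q@a, (A-a)@Q.T+b-B
P=plane([[335,384],[706,374],[722,82],[328,90]],.048)
S=np.array([[-82,70],[-82,-100],[45,-100],[45,70]])/1000
yaw,o,res=fit(S,P); print("station",yaw,o,"res",res.tolist())
Q=rot(yaw)
print("front base edge",[(Q.T@(q-o)).tolist() for q in plane([[290,408],[728,395]],.045)])
W=lambda a:o+Q@np.array(a)
print("valve",W([.01,.14]),"pivot px",plane([[150,175]],.085),"grip px",plane([[160,288],[163,338]],.082))
g=np.array([.4878,.1127]); s=Q.T@(g-o)-[.01,.14]; print("lever ang",np.arctan2(s[1],-s[0]),np.hypot(*s))
pc=np.array([.5322,-.0309])+rot(.153)@[.043,.064]; print("plate corner in station",Q.T@(pc-o)-[.045,.070],"dyaw",.153-yaw)
E
python3 fit.py
```

```text
station 0.1768971073761545 [ 0.5464 -0.019 ] res [[-0.0016314708139157919, 0.0005814774065713846], [-0.001437229398484896, -0.0010094948107144674], [0.0020109498118995317, -0.0016960261852854153], [0.0010577504005012672, 0.002124043589428498]]
front base edge [[-0.09138651974374744, 0.09014154979294972], [-0.0908132203128598, -0.11130072258285464]]
valve [0.5316 0.1206] pivot px [[0.5322 0.1194]] grip px [[0.489  0.1117]
 [0.469  0.1085]]
lever ang -0.0012079767290813677 0.0445184764360083
plate corner in station [-0.0166 -0.0163] dyaw -0.023897107376154497
```

```bash
cat >> util.py <<'E'
YAW=.177; O=np.array([.5464,-.019])
def S(x,y,z): return np.r_[O+rot(YAW)@[x,y],z]
def tool(a):  # tool x at station angle a, pointing down
    T=np.eye(3); T[:2,:2]=rot(YAW+a); return T@np.diag([1.,-1,-1])
def lev(th,z,r=.048): return S(.01-r*np.cos(th),.14+r*np.sin(th),z),tool(-th)
E
python3 - <<'E'
from bench import manip
from util import *
manip.set_gripper(0.4,30)
th=0.01
p,A=lev(th,.13); manip.move_ptp(p,A)
p,A=lev(th,.058); manip.move_l(p,A,.12)
print("F",manip.current_force(),manip.current_time())
manip.set_gripper(0.0,30); print("grip",manip.current_grip_width(),manip.current_force())
for th in np.linspace(.13,.785,6):
    p,A=lev(th,.058); manip.move_l(p,A,.08)
print(manip.current_force(),manip.current_ee_pos(),p)
manip.set_gripper(0.4); p,A=lev(.785,.15); manip.move_l(p,A,.15)
manip.move_ptp(S(-.09,.05,.33),tool(0))
k=manip.get_calibration("wrist"); q,d=manip.grab_frame("wrist")
np.savez("w2.npz",p=q,d=d,K=k["camera_matrix"],k1=k["k1"],R=k["R"],t=k["t"])
c=cv2.resize(q[0:220,100:460],None,fx=2.2,fy=2.2,interpolation=cv2.INTER_CUBIC); cv2.imwrite("pics/c2.png",c[:,:,::-1])
print(manip.current_time(),manip.look_for("wrist","lever_grip"))
W=cloud(d,k["camera_matrix"],k["k1"],k["R"],k["t"]);x,y,z=np.moveaxis(W,2,0)
m=(x>.4)&(x<.62)&(y>.09)&(y<.22)&(z>.07)&(z<.09)&(q.astype(int).sum(2)<150)
P=W[m]; e=np.linalg.eigh(np.cov(P[:,:2].T))[1][:,1]; s=rot(YAW).T@(np.median(P[:,:2],0)-O)-[.01,.14]
print(m.sum(),"lever",np.arctan2(s[1],-s[0]),np.hypot(*s),"pca",np.arctan(e[1]/e[0])-YAW)
E
```

```text
F [-0.7931 -0.5181  0.5457] 5.9333
grip 0.12018126058756744 [-1.5103 -1.9416  6.8591]
[ 0.2411 -9.6335  7.6213] [0.493  0.1473 0.0588] [0.4922 0.148  0.058 ]
10.1083 [{'at': [0.5066, 0.1356, 0.0781], 'confidence': 0.94}]
305 lever 0.7754331535074872 0.042934857614236016 pca -0.8200678362225102
```

View pics/c2.png

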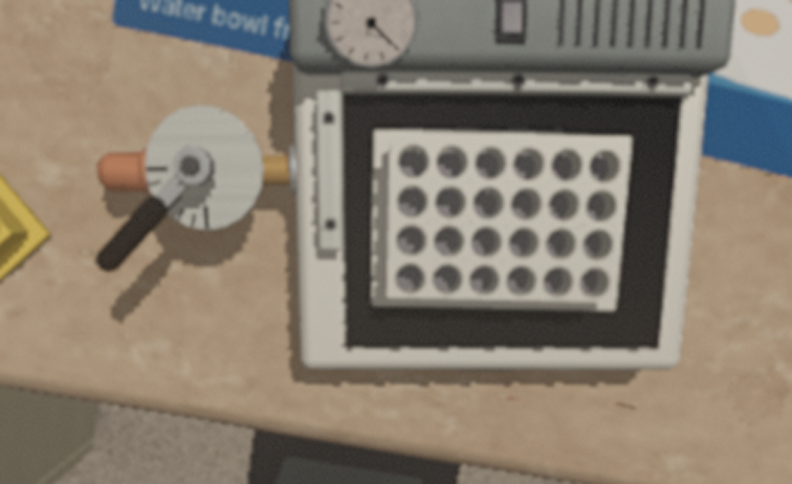

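The lever now points front left, from (190,166) to (110,262), and measures 0.78 to 0.82 rad, which is half open. Next is the sideways push on the block's right face.

```bash
cat >> util.py <<'E'
def plate(manip):
    k=manip.get_calibration("wrist"); q,d=manip.grab_frame("wrist")
    W=cloud(d,k["camera_matrix"],k["k1"],k["R"],k["t"])
    s=(W[...,:2]-O)@rot(YAW); z=W[...,2]
    m=((z>.072)&(z<.088)&(s[...,0]<.042)&(s[...,0]>-.09)&(np.abs(s[...,1]+.01)<.08)).astype(np.uint8)
    n,l,st,c=cv2.connectedComponentsWithStats(m); P=s[l==1+np.argmax(st[1:,4])]
    return q,cv2.minAreaRect((P*1000).astype(np.float32))
E
python3 - <<'E'
from bench import manip
from util import *
r=plate(manip)[1]; print(r)
cx=-.015
manip.set_gripper(0.0,60)
A=tool(0)
manip.move_ptp(S(cx,-.098,.13),A); manip.move_l(S(cx,-.098,.061),A,.15)
f0=manip.current_force(); print("f0",f0, manip.current_ee_pos(),S(cx,-.098,.061))
y=-.084
manip.move_l(S(cx,y,.061),A,.05)
while y<-.054:
    y+=.002; manip.move_l(S(cx,y,.061),A,.04)
    f=rot(YAW).T@(manip.current_force()-f0)[:2]; print(round(y,3),f, manip.current_force()[2]-f0[2])
    if f[1]<-8: break
print(manip.current_time())
E
```

```text
((-15.948202133178711, -9.287616729736328), (112.65975952148438, 72.3493881225586), 88.74273681640625)
f0 [-0.781   0.1181  0.1114] [ 0.5495 -0.118   0.0621] [ 0.5489 -0.1181  0.061 ]
-0.082 [0.8552 0.2901] 0.4457035989638739
-0.08 [ 1.0949 -0.0218] -0.2677939916157491
-0.078 [ 0.7212 -0.2221] -1.0060935033223537
-0.076 [ 2.5684 -0.744 ] -0.38445500944676336
-0.074 [ 1.2107 -0.4581] -1.0278326426435804
-0.072 [-0.2481 -0.5453] -0.004808292801903966
-0.07 [ 0.347  -0.0437] -1.1956225932969
-0.068 [ 0.9009 -0.059 ] -0.03418623057186773
-0.066 [ 1.232 -0.286] -0.9698775367826268
-0.064 [-0.4835 -2.0553] -0.11063308673452849
-0.062 [ -2.6287 -15.018 ] 2.28696695530081
15.4417
```

```bash
python3 - <<'E'
from bench import manip
from util import *
A=tool(0); cy=.006
manip.move_l(S(-.015,-.085,.061),A,.1); manip.move_l(S(-.015,-.085,.14),A,.2)
manip.move_ptp(S(-.09,cy,.14),A); manip.move_l(S(-.09,cy,.061),A,.15)
f0=manip.current_force(); x=-.068
manip.move_l(S(x,cy,.061),A,.05)
while x<-.036:
    x+=.002; manip.move_l(S(x,cy,.061),A,.04)
    F=manip.current_force()-f0; f=rot(YAW).T@F[:2]; print(round(x,3),f,F[2])
    if f[0]<-8: break
print(manip.current_time(), plate(manip)[1])
q,_=manip.grab_frame("wrist"); cv2.imwrite("pics/w3.png",q[:,:,::-1]); np.save("f0.npy",np.r_[f0,x])
E
```

```text
-0.066 [-1.1891  0.4248] 1.0886910242118613
-0.064 [-1.0085 -0.0251] 0.5254739964081986
-0.062 [-0.527  -0.5117] -0.12905107373966063
-0.06 [-0.79   -1.2341] 0.5813825353778197
-0.058 [-1.2305 -0.3466] 0.7600412458128103
-0.056 [-1.5427 -0.6579] 0.6094568440269992
-0.054 [-1.012  -0.7822] 0.2226567131302196
-0.052 [-0.3616  0.0365] 0.648829116832599
-0.05 [-1.603   0.2291] -0.5331027417206036
-0.048 [-0.5184 -0.6556] 1.100318702986827
-0.046 [-2.3292  0.1777] -0.1710151398191635
-0.044 [-12.6587  -2.3973] 7.641488439152829
21.175 ((-0.4087333679199219, 5.374519348144531), (113.0853042602539, 77.22159576416016), 89.8956527709961)
```

View pics/w3.png

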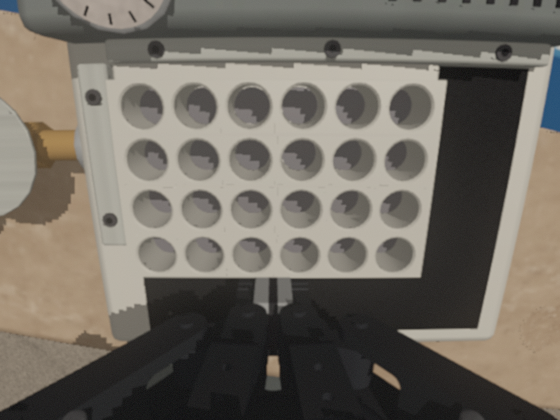

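The picture shows the plate flush with the fence (row 68) and the stop (column 110), with the fingertips at the middle of the front face (270,285). Now I'll add the downward push.

```bash
python3 - <<'E'
from bench import manip
from util import *
v=np.load("f0.npy"); f0,x=v[:3],v[3]; A=tool(0); z=.061
def F():
    manip.dwell(.15); G=np.mean([manip.current_force() for _ in range(4)],0)-f0; return np.r_[rot(YAW).T@G[:2],G[2]]
f=F(); print(f)
for i in range(14):
    if f[2]<15: z-=.001
    elif f[0]>-14: x+=.001
    else: break
    if f[0]>-8: x+=.001
    manip.move_l(S(x,.006,z),A,.04); f=F(); print(round(x,3),round(z,3),f,manip.current_ee_pos()[2])
print(manip.current_time(),plate(manip)[1])
np.save("f0.npy",np.r_[f0,x,z])
E
```

```text
[-13.0692  -1.1028   6.9853]
-0.044 0.06 [-12.6975  -1.392    6.7251] 0.05958563492022831
-0.044 0.059 [-12.294   -2.0657   5.7981] 0.05854365400229489
-0.044 0.058 [-12.4265  -0.6969   6.4054] 0.05754307237722457
-0.044 0.057 [-12.004   -0.0619   5.9229] 0.056577415104063875
-0.044 0.056 [-14.2331  -0.5174  11.6032] 0.05591541479032395
-0.044 0.055 [-19.2641   1.2389  25.1444] 0.055707754732507275
23.825 ((-0.4931678771972656, 5.5890960693359375), (113.48925018310547, 77.20008087158203), 89.71121978759766)
```

```bash
python3 - <<'E'
from bench import manip
from util import *
v=np.load("f0.npy"); f0,x,z=v[:3],v[3],v[4]; A=tool(0)
def F():
    manip.dwell(.3); G=np.mean([manip.current_force() for _ in range(4)],0)-f0; return np.r_[rot(YAW).T@G[:2],G[2]]
f=F(); print(f)
for i in range(4):
    if f[0]<-30: break
    x+=.001; manip.move_l(S(x,.006,z),A,.04); f=F(); print(round(x,3),f)
q,r=plate(manip); print(r,manip.current_time()); cv2.imwrite("pics/w4.png",q[:,:,::-1])
E
```

```text
[-19.0823   0.3491  25.3877]
-0.043 [-25.697   -0.5335  31.3704]
-0.042 [-31.6106  -2.135   36.4754]
((-0.28800201416015625, 5.409339904785156), (113.38272857666016, 76.7685775756836), 89.87513732910156) 25.325
```

View pics/w4.png

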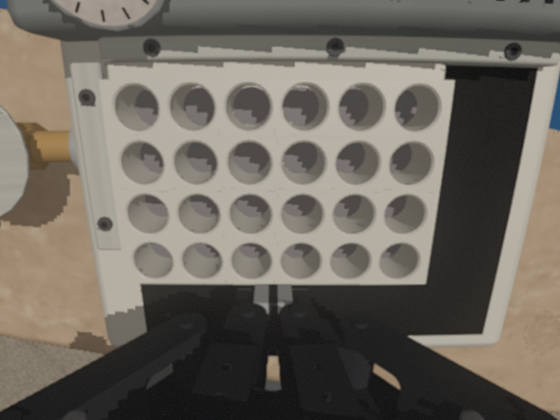

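The plate is still flush with the fence (row 66) and the stop (column 105). I'll ease the downward share a little so more of the push reaches the fence, then hand in.

```bash
python3 - <<'E'
from bench import manip
from util import *
v=np.load("f0.npy"); f0=v[:3]
manip.move_l(S(-.042,.006,.056),tool(0),.04); manip.dwell(.5)
G=np.mean([manip.current_force() for _ in range(4)],0)-f0; print(rot(YAW).T@G[:2],G[2],plate(manip)[1])
if G[2]>10 and (rot(YAW).T@G[:2])[0]<-18: print(manip.sign_off())
E
```

```text
[-26.5351  -2.0739] 21.615070246085867 ((-0.4382171630859375, 5.2440643310546875), (113.23589324951172, 77.03794860839844), 89.8835678100586)
the job is handed in; nothing more can be done
None
```

I handed the job in with the bleed valve at about 45° and the plate seated in the corner, held with about 27 N towards the fence and 22 N down; no pass or fail result came back.

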